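# Charge and stir the toggle-polishing pot

## Robot

A 6-joint arm with a two-finger parallel gripper is mounted at the origin on the work surface. World frame = base frame: x ahead of the robot, y to its left, z up, the work surface at z = 0. Lengths are in mm, angles in degrees, forces in N, time in s.
With the tool pointing down it reaches from about 350 to 875 mm from the base axis. Payload 4.2 kg.
Tool frame: the origin (TCP) lies between the finger pads; the fingertips stand 22 mm ahead of it and the grasp point (between the pads) lies 3 mm ahead of it (tcp_to_tips is the distance from the TCP to the fingertips, in mm); z points along the fingers, y is the line along which they close (so a half turn about z gives the same grasp; the last joint's range is limited). The gripper opens to 85 mm and grips with 20 to 120 N. Pads are 22 mm wide; open, the fingers measure 114 mm over their backs; the gripper's body (76 mm by 85 mm) begins 54 mm behind the grasp point. The pads swing forward as they close: fully open they stand 13 mm farther back than shut.
Start: joints at [-54.569, 22.042, 0.453, 0, -68.411, -14.817], TCP at [220.069, -584.952, 253.312] pointing down, gripper open.
Joint ranges: [-179.83, 179.83], [-69.29, 118.12], [-61.27, 80.66], [-181.25, 117.63], [-171.15, -9.14], [-177.46, 177.46]. Speed limits (degrees/s): [159.86, 159.86, 180, 180, 180, 180].

## Interface

Orientations are given as a 3x3 rotation matrix whose columns are the frame's x, y, z axes.
In Python, from bench import state, grab_frame, hand_in, tcp_to_tips gives the robot as it stands. The module is installed in compiled form; this text tells all that it offers.
- The arm moves only by the tool carry_out, never from a script. Its argument "moves" is text: rows parted by semicolons, each of 7 numbers parted by spaces: the gripper's target within -1 to 1 (shut at 1, half-way at 0, fully open at -1), then the shift along the tool's x, y, z in mm, then the turn, a rotation vector about the tool's x, y, z in degrees. A call has 1 to 8 rows; each row shifts and turns the commanded pose from where the row before left it, along the tool's axes as they then stand; what a row does not reach is not made up. A row lasts 1/10 s, in which the tool goes at most 50 mm and 8.59 degrees, less where a joint would pass 70% of its speed; a pose out of reach is approached as far as the arm can. A call is refused whole if a number of a shift passes 50 or a number of a turn 8.59, either way. A call with a gripper value outside its range is refused whole. The fingers move at their own pace and stop on an object; "grip_force" is the grip in N (left out, the last holds). Time passes only in rows, so rows that do not move let the fingers close. It gives the time, the measured TCP pose, the force, the opening and the grip force at its end, in the units of the state.
- state(): the state, without advancing time (a new reading comes with each control period).
- grab_frame(name): name is "scene" or "top" or "wrist"; returns a dict with "pixels" (384x512x3 uint8, red, green, blue), "mtx" (3x3 intrinsics, pixels), "xyz" and "orientation" of the camera in the world; the wrist camera has in their place "tool_from_camera" (4x4, takes a point from camera to tool coordinates, whose origin is the TCP and whose axes are the flange's). Camera axes: x right, y down, z forward; pixel columns grow to the right and rows downward; lengths in mm; the calibration is good to about 2 mm. A picture is of the moment at which its call begins: read the wrist's pose just before it. There is no depth.
- hand_in(): hands the job in; it is judged then, once.
The state is a dict: "clock": time; "qpos": joint angles; "joint_velocities": joint speeds; "effort": joint torques, N m; "tool_pos": TCP position; "tool_rot": TCP orientation; "wrist_force": force on the tool from outside, world axes, zero at the start; "ft_torque": the same for the moment, N m; "gripper_width": opening from 0.0 (shut) to 1.0 (fully open); "grasp_force": force on a finger pad.
Only numpy, scipy, OpenCV 4.12 (cv2) and the standard library are available. Lean on these libraries where they do the work, as an engineer would, in place of code of your own. Each camera call takes 0.05 s, during which the arm holds its last target. There are 200 camera calls.

## Task

Charge the polishing pot: take all the toggles off the free-turning turntable, the dark sound ones (two to four of them) into the pot with the wooden balls and the pale split one into the red scrap tray. Once the sound toggles are in, take the stirring stick from its stand and, with its foot right down among the balls, stir anticlockwise (seen from above) round all sides of the pot for at least three full rounds, so that the balls are well shifted from where they lay. Then stand the stick back in its stand, foot down; all balls and sound toggles must be in the pot at the end, and the tin and the spectacles left where they are.

Things in the scene. Friction and masses are not known exactly. Their poses are not given: they have to be found in the camera images.
- pot: open steel pot bolted to the bench, round, 218 mm across outside, 210 mm inside, rim 80 mm above the bench, inner floor 6 mm above the bench. Origin: centre of the underside; z up. It cannot move; pot, balls and the stick's foot are waxed and slippery (friction about 0.2). On its floor lie five wooden polishing balls.
- turntable_base: fixed foot of the turntable; origin on the bench, under the turntable's axis. The green disc on it is 240 mm across, its top 40 mm above the bench, without a rim.
- turntable (a joint): angle of the green disc, rad, anticlockwise from above. It has no drive and next to no friction: a light sideways touch sets it and all that lies on it turning, for several seconds.
- stand: square plywood socket fixed on the bench, open at the top, 62 mm square outside, 50 mm square inside, 70 mm high, floor 6 mm above the bench (a dark 90 mm square plate, 6 mm thick, at its foot is only for looks). Origin: centre of the underside.
- stick_foot (a point): foot of the stirring stick: centre of its flat underside. z runs up the stick. The stick is 170 mm long: a dark round foot 26 mm across and 45 mm high tapering to a black rubber-sleeved square shaft, 18 mm by 18 mm (sides along the x and y axes of this point), from 55 to 170 mm above the foot, with a red band at 100 mm. It starts standing loosely upright in the stand, foot down on the stand's floor; 56 to 91 g.
- stick_mid (a point): the same stick, point on its axis 85 mm above the underside of the foot.
- scrap: open red scrap tray fixed on the bench, 125 mm (x) by 115 mm (y), 35 mm high, walls and floor 4 mm. Origin: centre of the underside.
- split_center (a point): the split toggle: pale cream, with black cracks; a block 62 mm (x, its length) by 22 mm (y) by 18 mm (z), 30 g; centre of the block. Starts lying on the turntable.
- toggle1_center (a point): a sound toggle: dark brown horn with two pale holes; a block 62 mm (x, its length) by 22 mm (y) by 18 mm (z), 30 g; centre of the block. Starts lying on the turntable; two to four sound ones are present.
- toggle2_center (a point): a sound toggle: dark brown horn with two pale holes; a block 62 mm (x, its length) by 22 mm (y) by 18 mm (z), 30 g; centre of the block. Starts lying on the turntable; two to four sound ones are present.
- toggle3_center (a point): a sound toggle: dark brown horn with two pale holes; a block 62 mm (x, its length) by 22 mm (y) by 18 mm (z), 30 g; centre of the block. Starts lying on the turntable; two to four sound ones are present.
- toggle4_center (a point): a sound toggle: dark brown horn with two pale holes; a block 62 mm (x, its length) by 22 mm (y) by 18 mm (z), 30 g; centre of the block. Starts lying on the turntable; two to four sound ones are present.
- ball1_center (a point): wooden polishing ball, 32 mm across, about 14 g, loose on the floor of the pot; its centre.
- ball2_center (a point): wooden polishing ball, 32 mm across, about 14 g, loose on the floor of the pot; its centre.
- ball3_center (a point): wooden polishing ball, 32 mm across, about 14 g, loose on the floor of the pot; its centre.
- ball4_center (a point): wooden polishing ball, 32 mm across, about 14 g, loose on the floor of the pot; its centre.
- ball5_center (a point): wooden polishing ball, 32 mm across, about 14 g, loose on the floor of the pot; its centre.
- tin: bystander: small closed tin, 68 mm across, 55 mm high; origin at the centre of its underside. Leave alone.
- glasses: bystander: spectacles lying on the bench, about 140 by 130 mm, under 10 mm high; origin near the lenses, at the bench. Leave alone.
Things that resemble listed ones, but are neither listed nor needed, are in the scene too. Several things have the shape of the stand; the one meant has the colours described above. What is shaped like the part that bears ball3_center but green is not meant.

How it is judged:
By the outcome, as a careful person would: the job done as asked, in the order asked, and still so for the second after the job is handed in, with the robot touching nothing.
Of toggle1, toggle2, toggle3, toggle4 only 2 to 4 are there at a start; the rules pass over those that are not, and their reading is None.
At some moment in a run one of toggle1, toggle2, toggle3, toggle4, split may be knocked a few centimetres aside while the robot is not near it.
It also fails if it takes over 210 s, if anything falls off the work surface, if the arm or the gripper's body presses on something with over 40 N, if the wrist force passes 120 N, or if a joint passes its speed limit or range.

## Working session

There is one attempt and no reset: what is moved stays moved. The work goes in short steps, Python scripts to look and compute and a tool call to move; the robot and the scene stay as the last step left them, time stands still between calls to the robot, and variables do not carry over. Pictures are saved under pics/ and viewed, at most 16 in all, crops included, and the job is handed in when it is done.

Besides the shell and the picture viewer there is one more tool, called after "Emit:" by a JSON object that holds its "op" and its "data". carry_out: Moves the arm, as the interface text tells. Its arguments: {"type":"object","properties":{"moves":{"type":"string"},"grip_force":{"type":"number"}},"required":["moves"]}

```bash
mkdir -p pics; cat > h.py <<'E'
import numpy as np, cv2
from bench import state, grab_frame, hand_in, tcp_to_tips
def save(f,n,crop=None,s=1):
    im=f["pixels"][:,:,::-1]
    if crop: im=im[crop[1]:crop[3],crop[0]:crop[2]]
    cv2.imwrite("pics/"+n+".png",cv2.resize(im,None,fx=s,fy=s,interpolation=cv2.INTER_CUBIC))
def cam(f,st=None):
    if "xyz" in f: return np.array(f["xyz"]),np.array(f["orientation"])
    T=np.array(f["tool_from_camera"]);R=np.array(st["tool_rot"]);p=np.array(st["tool_pos"])
    return p+R@T[:3,3],R@T[:3,:3]
def ray(f,uv,z,st=None):
    o,R=cam(f,st);d=R@np.linalg.solve(np.array(f["mtx"]),[uv[0],uv[1],1.])
    return o+d*(z-o[2])/d[2]
def proj(f,P,st=None):
    o,R=cam(f,st);c=np.array(f["mtx"])@(R.T@(np.array(P,float)-o));return c[:2]/c[2]
E
python3 - <<'E'
from h import *
s=state();print({k:np.round(v,2).tolist() for k,v in s.items()}, tcp_to_tips)
for n in("top","scene"):
    f=grab_frame(n);save(f,n+"0",s=1.5);np.savez(n+"0.npz",**f);print(n,f["xyz"],np.round(f["orientation"],3).tolist(),f["mtx"][0])
f=grab_frame("wrist");print(np.round(f["tool_from_camera"],2).tolist())
E
```

```text
{'clock': 0.0, 'qpos': [-54.57, 22.09, 0.38, -0.03, -68.41, -14.81], 'joint_velocities': [0.05, -0.04, 0.02, 0.07, 0.06, -0.01], 'effort': [0.0, -39.23, 18.84, 4.19, -0.0, 0.0], 'tool_pos': [219.9, -584.46, 252.21], 'tool_rot': [[-0.94, -0.35, -0.0], [-0.35, 0.94, 0.0], [0.0, 0.0, -1.0]], 'wrist_force': [0.4, -0.55, -0.18], 'ft_torque': [-0.09, 0.05, 0.02], 'grasp_force': 0.0, 'gripper_width': 1.0} 22.0
top [ 203.91405941   73.81334987 1428.85274907] [[0.006, -0.985, 0.171], [-1.0, -0.007, -0.004], [0.005, -0.171, -0.985]] [472.45509753   0.         262.18226364]
scene [ 869.57042689 -511.21946398  828.42553003] [[0.793, 0.439, -0.423], [0.61, -0.552, 0.569], [0.016, -0.709, -0.705]] [431.79905299   0.         257.66674431]
[[0.0, -0.96, -0.26, 66.51], [1.0, 0.0, -0.0, -0.09], [0.0, -0.26, 0.96, -120.56], [0.0, 0.0, 0.0, 1.0]]
```

View pics/top0.png

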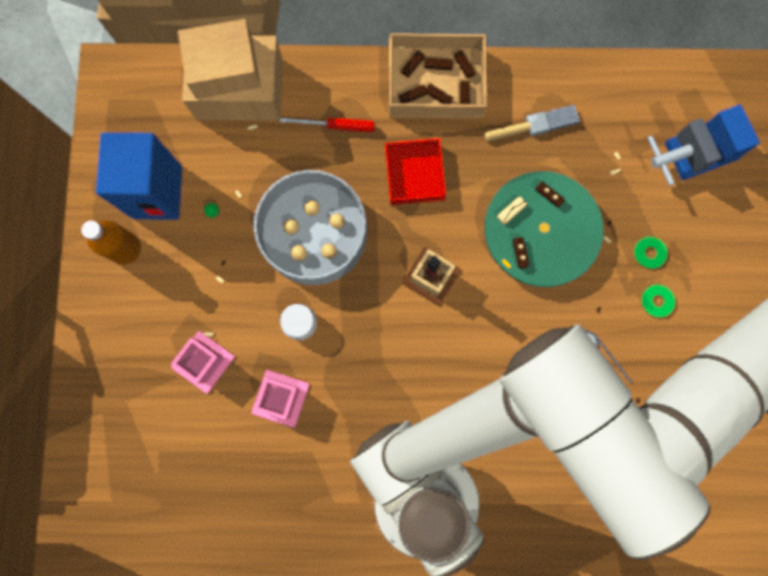

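View pics/scene0.png

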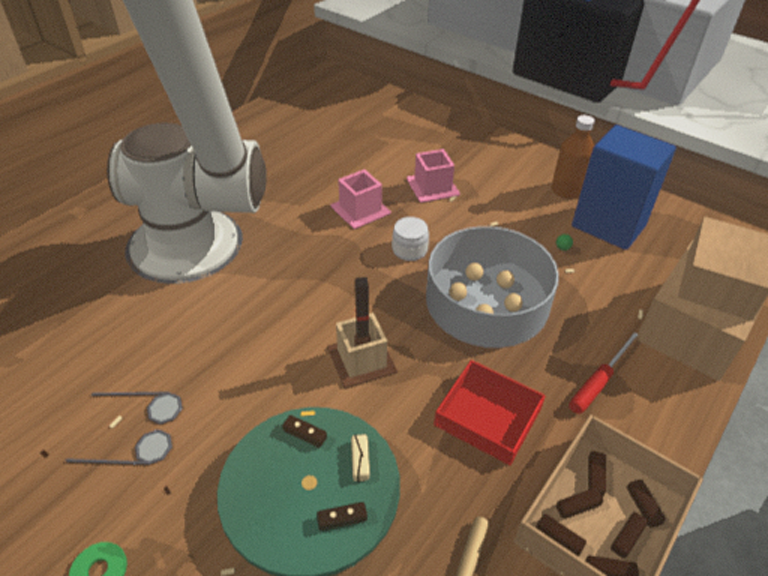

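The top view shows two sound toggles at (550,194) and (521,252), and the split one at (512,209), all on the disc. The pot is at (310,227), the stand with the stick at (433,276), the scrap tray at (415,170), the tin at (298,322) and the spectacles at (612,355).

```bash
cat >> h.py <<'E'
def blobs(mask,amin):
    n,l,st,c=cv2.connectedComponentsWithStats(mask.astype(np.uint8))
    return [(c[i],(l==i),st[i,4]) for i in range(1,n) if st[i,4]>=amin]
def toggles(f,st=None,ctr=None,r=125,amin=60):
    """dark / pale blobs on the disc; outlines cast on z=58, min-area rect there"""
    im=f["pixels"];hsv=cv2.cvtColor(im,cv2.COLOR_RGB2HSV);out=[]
    dark=(hsv[...,2]<75)&((hsv[...,0]<35)|(hsv[...,0]>150)|(hsv[...,2]<35)); pale=(hsv[...,0]>15)&(hsv[...,0]<38)&(hsv[...,2]>130)&(hsv[...,1]<140)
    for nm,m in(("dark",dark),("pale",pale)):
        m=cv2.morphologyEx(m.astype(np.uint8),cv2.MORPH_CLOSE,np.ones((5,5)))
        for c,b,a in blobs(m,amin):
            P=ray(f,c,58,st)
            if ctr is not None and np.hypot(*(P[:2]-ctr))>r: continue
            k=cv2.findContours(b.astype(np.uint8),0,1)[0][0][:,0,:]
            w=np.array([ray(f,q,58,st)[:2] for q in k],np.float32)
            (x,y),(A,B),_=cv2.minAreaRect(w);bx=cv2.boxPoints(cv2.minAreaRect(w))
            e=max((bx[1]-bx[0],bx[2]-bx[1]),key=np.linalg.norm)
            out.append((nm,round(x,1),round(y,1),round(np.degrees(np.arctan2(e[1],e[0]))%180,1),round(max(A,B),1),round(min(A,B),1)))
    return out
E
python3 - <<'E'
from h import *
f=dict(np.load("top0.npz"));g=dict(np.load("scene0.npz"))
im=f["pixels"];hsv=cv2.cvtColor(im,cv2.COLOR_RGB2HSV)
# disc
m=(hsv[...,0]>65)&(hsv[...,0]<90)&(hsv[...,1]>90)
for c,b,a in blobs(m,1500):
    k=cv2.findContours(b.astype(np.uint8),0,1)[0][0]; w=np.array([ray(f,q[0],40)[:2] for q in k],np.float32)
    C,r=cv2.minEnclosingCircle(w);print("disc",C,r); ctr=np.array(C)
print(toggles(f,None,ctr,amin=40)); print("scene",toggles(g,None,ctr,amin=40))
m=((hsv[...,0]<6)|(hsv[...,0]>174))&(hsv[...,1]>180)&(hsv[...,2]>80)
for c,b,a in blobs(m,500):
    k=cv2.findContours(b.astype(np.uint8),0,1)[0][0]; w=np.array([ray(f,q[0],35)[:2] for q in k],np.float32)
    print("scrap",cv2.minAreaRect(w))
# pot rim: hough
g8=cv2.medianBlur(cv2.cvtColor(im,cv2.COLOR_RGB2GRAY),3)
h=cv2.HoughCircles(g8[90:210,150:270],cv2.HOUGH_GRADIENT,1,200,param1=100,param2=15,minRadius=30,maxRadius=45)
if h is not None:
    x,y,r=h[0,0];print("pot",x+150,y+90,r,ray(f,(x+150,y+90),80),[ray(f,(x+150+r*a,y+90+r*b),80)[:2].round(1).tolist() for a,b in((1,0),(-1,0),(0,1),(0,-1))])
# grey pot by saturation
m=(hsv[...,1]<60);m[:100]=0;m[200:]=0;m[:,:160]=0;m[:,260:]=0
for c,b,a in blobs(m,1500):
    k=cv2.findContours(b.astype(np.uint8),0,1)[0][0]; w=np.array([ray(f,q[0],80)[:2] for q in k],np.float32);print("pot2",cv2.minEnclosingCircle(w),cv2.fitEllipse(w))
# balls
m=(hsv[...,0]>10)&(hsv[...,0]<32)&(hsv[...,1]>70)&(hsv[...,2]>120)
for c,b,a in blobs(m,30):
    P=ray(f,c,22)
    if 165<c[0]<250 and 115<c[1]<190: print("ball",P.round(1),a)
print("stand",ray(f,(433/1.5,270/1.5),70),"stick top",ray(f,(433/1.5,265/1.5),176),"scene stick",ray(g,(361/1.5,281/1.5),176),"tin",ray(f,(298/1.5,322/1.5),55),"glasses",ray(g,(164/1.5,408/1.5),5),ray(g,(154/1.5,447/1.5),5),ray(g,(92/1.5,394/1.5),5))
save(f,"standcrop",(255,150,325,210),8);save(g,"standsc",(205,170,275,260),6)
E
```

```text
disc (539.9658203125, -234.295654296875) 118.33085632324219
[('dark', 606.8, -243.9, np.float32(50.8), 58.3, 20.0), ('dark', 486.9, -182.3, np.float32(12.4), 58.3, 21.0), ('pale', 573.7, -167.1, np.float32(132.1), 63.4, 24.2), ('pale', 538.3, -230.4, np.float32(62.8), 19.8, 19.4)]
scene [('dark', 493.9, -187.5, np.float32(10.6), 63.3, 25.2), ('dark', 612.9, -248.0, np.float32(49.7), 59.5, 24.9), ('pale', 471.0, -165.7, np.float32(49.6), 30.3, 16.1), ('pale', 578.7, -170.0, np.float32(132.2), 66.5, 22.3), ('pale', 551.3, -240.2, np.float32(38.1), 19.6, 18.8)]
scrap ((660.771240234375, 25.06247329711914), (132.29489135742188, 114.34907531738281), 5.6635518074035645)
pot 205.5 149.5 37.7 [534.95726482 235.28302613  80.        ] [[535.8, 124.8], [534.1, 345.7], [423.0, 232.3], [650.1, 238.3]]
pot2 ((531.9962158203125, 229.76431274414062), 116.0602035522461) ((532.09521484375, 231.34654235839844), (216.42642211914062, 229.5485382080078), 117.75300598144531)
ball [435.2 126.4  22. ] 97528
ball [585.1 237.4  22. ] 78
ball [557.7 184.9  22. ] 71
ball [545.4 278.2  22. ] 78
ball [491.  261.7  22. ] 85
ball [495.6 200.1  22. ] 71
stand [447.63447653  -8.86842991  70.        ] stick top [437.75890657  -2.45005545 176.        ] scene stick [447.90451338  -5.33826871 176.        ] tin [345.81999107 252.99538827  55.        ] glasses [ 277.29396279 -266.10287423    5.        ] [ 318.950378   -317.30321558    5.        ] [ 171.44822165 -317.20904366    5.        ]
```

Emit:
{"op": "carry_out", "data": {"moves": "-1 -42 22 0 0 0 0;-1 -42 22 0 0 0 0;-1 -42 22 0 0 0 0;-1 -42 22 0 0 0 0;-1 -42 22 0 0 0 0;-1 -42 22 0 0 0 0;-1 -42 22 0 0 0 0;-1 -42 22 0 0 0 0"}}

```text
clock: 0.95
tool_pos: [473.5, -300.2, 253.2]
tool_rot: [[-0.936, -0.352, -0.0], [-0.352, 0.936, 0.0], [0.0, 0.0, -1.0]]
wrist_force: [0.1, -0.6, 0.1]
gripper_width: 1.0
grasp_force: 0.0
```

Emit:
{"op": "carry_out", "data": {"moves": "-1 -42 20 0 0 0 0;-1 -42 20 0 0 0 0;-1 0 0 0 0 0 0;-1 0 0 0 0 0 0"}}

```text
clock: 1.35
tool_pos: [537.5, -233.9, 252.7]
tool_rot: [[-0.935, -0.354, -0.001], [-0.354, 0.935, 0.0], [0.001, 0.001, -1.0]]
wrist_force: [0.0, -0.1, -0.2]
gripper_width: 1.001
grasp_force: 0.0
```

```bash
cat >> h.py <<'E'
def go(s,xy,z=None,yaw=None,tips=False):
    """tool-axis turn then shift to bring TCP to xy, closing axis to yaw (mod 180, nearest)"""
    R=np.array(s["tool_rot"]);p=np.array(s["tool_pos"]);t=0
    a=np.degrees(np.arctan2(R[1,1],R[0,1]))
    if yaw is not None: t=(yaw-a+90)%180-90
    a2=np.radians(a+t);y=np.array([np.cos(a2),np.sin(a2)]);x=np.array([y[1],-y[0]])*(-1)
    x=np.array([-y[1],y[0]]) if np.dot([-y[1],y[0]],R[:2,0]@np.array([[np.cos(np.radians(t)),np.sin(np.radians(t))],[-np.sin(np.radians(t)),np.cos(np.radians(t))]]))>0 else np.array([y[1],-y[0]])
    d=np.array(xy)-p[:2]
    print("turn z (tool) %.1f, shift x %.1f y %.1f z(tool) %.1f, q6 now %.0f"%(-t,d@x,d@y,0 if z is None else p[2]-z,s["qpos"][5]))
E
python3 - <<'E'
from h import *
s=state();f=grab_frame("wrist");save(f,"w1",s=1.5);print(s["tool_pos"],s["qpos"].round(1),f["mtx"][0],np.round(s["tool_rot"],3).tolist())
ctr=np.array([540,-234])
T=toggles(f,s,ctr,130,100);print(*T,sep="\n")
E
```

```text
[ 537.45122345 -233.88668342  252.6574178 ] [ -7.7  18.3  -5.2  -0.  -66.5 -61.6] [304.82756813   0.         253.99801884] [[-0.935, -0.354, -0.001], [-0.354, 0.935, 0.0], [0.001, 0.001, -1.0]]
('dark', 488.1, -186.9, np.float32(9.3), 59.9, 21.4)
('dark', 605.5, -246.4, np.float32(51.1), 61.3, 21.7)
('pale', 557.1, -212.6, np.float32(141.6), 227.7, 167.7)
('pale', 519.2, -355.8, np.float32(47.3), 15.2, 7.9)
('pale', 572.3, -170.5, np.float32(131.8), 61.7, 25.6)
```

```bash
python3 - <<'E'
from h import *
s=state();go(s,(605.5,-246.4),65,141.1)
E
```

```text
turn z (tool) -30.5, shift x -34.1 y -60.8 z(tool) 187.8, q6 now -62
```

Emit:
{"op": "carry_out", "data": {"moves": "0 0 0 20 0 0 -7.6;0 0 0 20 0 0 -7.6;0 0 0 20 0 0 -7.6;0 0 0 20 0 0 -7.7;0 -17 -30 20 0 0 0;0 -17 -31 10 0 0 0;0 0 0 0 0 0 0;0 0 0 0 0 0 0"}}

```text
clock: 2.2
tool_pos: [605.0, -248.0, 142.3]
tool_rot: [[-0.629, -0.777, -0.002], [-0.777, 0.629, 0.0], [0.001, 0.002, -1.0]]
wrist_force: [0.2, -0.2, -0.4]
gripper_width: 0.496
grasp_force: 0.0
```

```bash
cat >> h.py <<'E'
def check(near=None,rad=25,z=65,amin=150):
    s=state();f=grab_frame("wrist");T=toggles(f,s,np.array([540,-234]),130,amin)
    print(np.round(s["tool_pos"],1),s["gripper_width"].round(2) if hasattr(s["gripper_width"],'round') else s["gripper_width"])
    for t in T:
        if 50<t[4]<75 and t[5]<35:
            print(t); go(s,(t[1],t[2]),z,t[3]+90)
    return s,f
E
python3 - <<'E'
from h import *
check()
E
```

```text
[ 605.  -248.   142.3] 0.49648121540638324
('dark', 490.5, -190.5, np.float32(8.8), 60.7, 24.9)
turn z (tool) 42.2, shift x 104.4 y 74.3 z(tool) 77.3, q6 now -31
('dark', 607.0, -248.4, np.float32(50.7), 60.2, 20.3)
turn z (tool) 0.3, shift x -0.9 y -1.8 z(tool) 77.3, q6 now -31
('dark', 666.9, -232.2, np.float32(44.6), 65.0, 10.1)
turn z (tool) 6.4, shift x -55.2 y -32.2 z(tool) 77.3, q6 now -31
('dark', 605.6, -183.1, np.float32(64.6), 64.8, 12.3)
turn z (tool) -13.6, shift x -58.9 y 27.3 z(tool) 77.3, q6 now -31
('pale', 572.5, -171.7, np.float32(131.7), 61.0, 25.8)
turn z (tool) -80.7, shift x -78.6 y -26.5 z(tool) 77.3, q6 now -31
```

Emit:
{"op": "carry_out", "data": {"moves": "0 0 -1 30 0 0 0;0 0 -1 30 0 0 0;0 0 0 15 0 0 0;0 0 0 2 0 0 0;1 0 0 0 0 0 0;1 0 0 0 0 0 0;1 0 0 0 0 0 0;1 0 0 0 0 0 0", "grip_force": 40}}

```text
clock: 3.05
tool_pos: [608.5, -248.2, 68.1]
tool_rot: [[-0.627, -0.779, 0.003], [-0.779, 0.627, -0.001], [-0.001, -0.003, -1.0]]
wrist_force: [-0.3, 1.2, 4.8]
gripper_width: 0.244
grasp_force: 41.3
```

Emit:
{"op": "carry_out", "data": {"moves": "1 0 0 -10 0 0 0;1 0 0 -30 0 0 0;1 0 0 -40 0 0 0;1 0 0 -40 0 0 0;1 -20 22 -10 0 0 0;1 -30 33 0 0 0 0;1 -30 33 0 0 0 0;1 -30 33 0 0 0 0"}}

```text
clock: 3.85
tool_pos: [581.8, -85.1, 197.1]
tool_rot: [[-0.628, -0.778, 0.001], [-0.778, 0.628, 0.0], [-0.001, -0.001, -1.0]]
wrist_force: [0.7, 0.1, -0.3]
gripper_width: 0.245
grasp_force: 40.8
```

Emit:
{"op": "carry_out", "data": {"moves": "1 -30 33 0 0 0 0;1 -30 33 0 0 0 0;1 -30 33 0 0 0 0;1 -30 33 0 0 0 0;1 -25 27 0 0 0 0;1 -20 20 0 0 0 0;1 0 0 0 0 0 0;1 0 0 0 0 0 0"}}

```text
clock: 4.65
tool_pos: [546.3, 154.8, 196.7]
tool_rot: [[-0.627, -0.779, 0.0], [-0.779, 0.627, 0.0], [-0.0, 0.0, -1.0]]
wrist_force: [-0.4, -0.5, 0.1]
gripper_width: 0.246
grasp_force: 40.8
```

```bash
python3 - <<'E'
from h import *
s=state();f=grab_frame("wrist");save(f,"w2",s=1.2);np.savez("w2.npz",**f);print(s["tool_pos"],s["gripper_width"])
t=grab_frame("top");print(toggles(t,None,np.array([540,-234]),130,40))
E
```

```text
[546.3444389  154.81184265 196.65523841] 0.2459215654592657
[('dark', 486.9, -182.3, np.float32(12.4), 58.3, 21.0), ('pale', 573.4, -166.1, np.float32(135.4), 61.5, 23.3), ('pale', 538.3, -230.4, np.float32(62.8), 19.8, 19.4)]
```

View pics/w2.png

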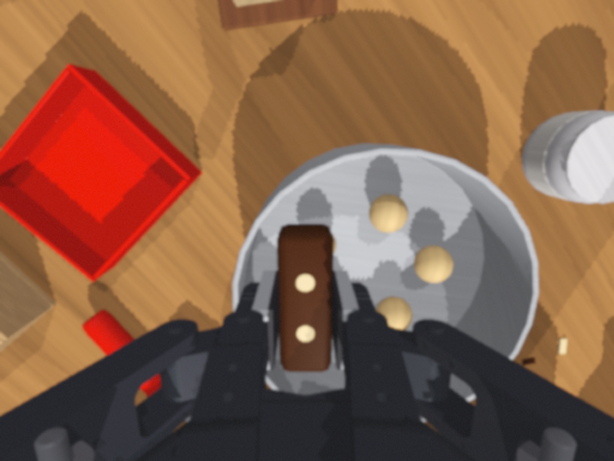

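The wrist view shows the toggle held, with the pot rim running from (236,290) over (385,149) to (537,275) and balls inside. The tin is at (585,155) and the tray at left.

```bash
python3 - <<'E'
from h import *
from scipy.optimize import least_squares
s=state();f=dict(np.load("w2.npz"))
P=np.array([ray(f,(a/1.2,b/1.2),80,s)[:2] for a,b in((234,290),(248,232),(290,182),(385,146),(460,158),(512,200),(538,270),(520,345))])
r=least_squares(lambda c:np.hypot(*(P-c[:2]).T)-c[2],[535,233,109]);print(r.x,r.fun.round(1))
for b in((388,213),(434,264),(394,314)): print("ball",ray(f,(b[0]/1.2,b[1]/1.2),22,s).round(0))
go(s,r.x[:2],75)
E
```

```text
[534.28474027 229.17476438 107.38091803] [-0.2  0.4 -0.1 -0.3  0.5 -0.2 -0.2  0.2]
ball [494. 198.  22.]
ball [489. 259.  22.]
ball [543. 276.  22.]
turn z (tool) 0.0, shift x -51.1 y 57.0 z(tool) 121.5, q6 now -71
```

Emit:
{"op": "carry_out", "data": {"moves": "1 -25 28 0 0 0 0;1 -26 29 0 0 0 0;1 0 0 45 0 0 0;1 0 0 45 0 0 0;1 0 0 35 0 0 0;1 0 0 9 0 0 0;1 0 0 0 0 0 0;0 0 0 0 0 0 0"}}

```text
clock: 5.55
tool_pos: [535.8, 230.1, 64.2]
tool_rot: [[-0.628, -0.778, 0.003], [-0.778, 0.628, 0.002], [-0.003, -0.001, -1.0]]
wrist_force: [-0.4, 0.1, -0.1]
gripper_width: 0.399
grasp_force: 0.0
```

Emit:
{"op": "carry_out", "data": {"moves": "0 0 0 0 0 0 0;0 0 0 0 0 0 0;0 0 0 -40 0 0 0;0 0 0 -45 0 0 0;0 0 0 -45 0 0 0;0 25 -28 0 0 0 0;0 30 -33 0 0 0 0;0 30 -33 0 0 0 0"}}

```text
clock: 6.35
tool_pos: [554.3, 104.0, 194.2]
tool_rot: [[-0.626, -0.779, 0.003], [-0.779, 0.626, 0.002], [-0.003, -0.001, -1.0]]
wrist_force: [1.2, -0.3, -0.6]
gripper_width: 0.497
grasp_force: 0.0
```

Emit:
{"op": "carry_out", "data": {"moves": "0 30 -33 0 0 0 0;0 30 -33 0 0 0 0;0 30 -33 0 0 0 0;0 30 -33 0 0 0 0;0 30 -33 0 0 0 0;0 30 -33 0 0 0 0;0 0 0 0 0 0 0;0 0 0 0 0 0 0"}}

```text
clock: 7.15
tool_pos: [595.1, -160.8, 193.0]
tool_rot: [[-0.63, -0.777, 0.001], [-0.777, 0.63, 0.0], [-0.001, -0.001, -1.0]]
wrist_force: [0.3, -0.7, -0.2]
gripper_width: 0.501
grasp_force: 0.0
```

```bash
python3 - <<'E'
from h import *
s,f=check(amin=100)
t=grab_frame("top");print(toggles(t,None,np.array([540,-234]),130,40));save(t,"t2",(150,90,270,210),5)
E
```

```text
[ 595.1 -160.8  193. ] 0.5014447112312965
('dark', 489.5, -185.6, np.float32(10.6), 61.0, 21.3)
turn z (tool) 40.4, shift x 108.3 y -5.0 z(tool) 128.0, q6 now -39
('pale', 573.7, -169.5, np.float32(132.0), 61.5, 23.3)
turn z (tool) -81.0, shift x -7.8 y 21.7 z(tool) 128.0, q6 now -39
[('dark', 486.6, -182.4, np.float32(12.4), 58.9, 21.0), ('pale', 573.4, -166.1, np.float32(133.8), 61.2, 23.4), ('pale', 538.3, -230.4, np.float32(62.8), 19.8, 19.4)]
```

View pics/t2.png

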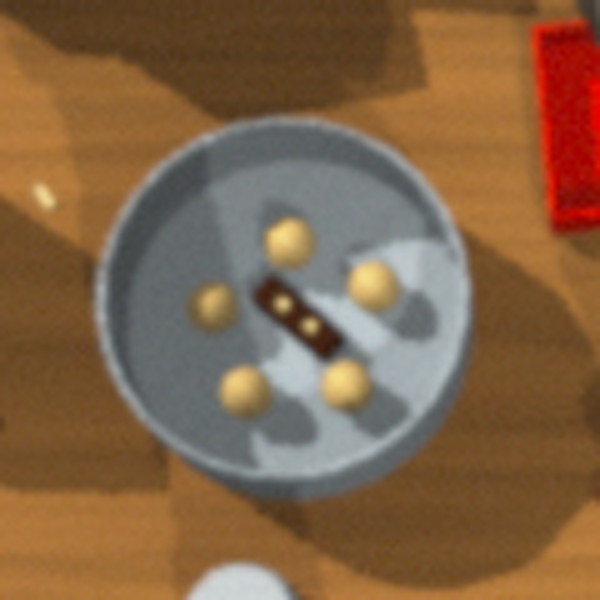

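The crop shows the first toggle lying flat at the pot's centre, (298,315), with all five balls round it. Toggle 2 is next.

Emit:
{"op": "carry_out", "data": {"moves": "0 0 0 0 0 0 8.1;0 0 0 0 0 0 8.1;0 0 0 0 0 0 8.1;0 0 0 0 0 0 8.1;0 0 0 0 0 0 8;0 36 -2 10 0 0 0;0 36 -2 20 0 0 0;0 36 -1 20 0 0 0"}}

```text
clock: 8.05
tool_pos: [489.3, -183.4, 142.5]
tool_rot: [[-0.982, -0.189, 0.002], [-0.189, 0.982, -0.0], [-0.002, -0.0, -1.0]]
wrist_force: [-0.3, 1.1, -0.2]
gripper_width: 0.495
grasp_force: 0.0
```

Emit:
{"op": "carry_out", "data": {"moves": "0 0 0 0 0 0 0;0 0 0 0 0 0 0"}}

```text
clock: 8.25
tool_pos: [489.8, -183.8, 142.9]
tool_rot: [[-0.982, -0.188, 0.001], [-0.188, 0.982, -0.0], [-0.0, -0.001, -1.0]]
wrist_force: [0.2, -0.0, 1.2]
gripper_width: 0.501
grasp_force: 0.0
```

```bash
python3 - <<'E'
from h import *
s,f=check()
E
```

```text
[ 489.8 -183.8  142.9] 0.5009854248020654
('dark', 485.3, -193.0, np.float32(173.5), 61.7, 19.1)
turn z (tool) 17.3, shift x 3.5 y -9.7 z(tool) 77.9, q6 now -76
('dark', 529.9, -137.2, np.float32(19.4), 58.0, 9.6)
turn z (tool) -8.6, shift x -53.3 y 30.6 z(tool) 77.9, q6 now -76
('dark', 626.5, -189.9, np.float32(23.9), 53.9, 15.8)
turn z (tool) -13.1, shift x -122.5 y -61.0 z(tool) 77.9, q6 now -76
('pale', 567.4, -333.5, np.float32(19.6), 63.1, 5.7)
turn z (tool) -8.8, shift x -22.8 y -167.1 z(tool) 77.9, q6 now -76
('pale', 569.4, -170.0, np.float32(131.6), 63.2, 28.3)
turn z (tool) 59.2, shift x -42.5 y 68.6 z(tool) 77.9, q6 now -76
```

```bash
python3 - <<'E'
from h import *
s,f=check();save(f,"w3",s=1.0)
E
```

```text
[ 491.3 -183.9  143.5] 0.49736611194116337
('dark', 485.6, -192.8, np.float32(174.3), 61.7, 18.5)
turn z (tool) 16.5, shift x 4.8 y -9.4 z(tool) 78.5, q6 now -76
('dark', 533.0, -137.8, np.float32(13.6), 56.4, 8.9)
turn z (tool) -2.8, shift x -51.4 y 35.0 z(tool) 78.5, q6 now -76
('pale', 569.1, -333.2, np.float32(20.1), 62.6, 6.1)
turn z (tool) -9.3, shift x -21.7 y -166.9 z(tool) 78.5, q6 now -76
('pale', 569.5, -170.0, np.float32(131.6), 63.2, 28.3)
turn z (tool) 59.2, shift x -41.5 y 67.7 z(tool) 78.5, q6 now -76
```

View pics/w3.png

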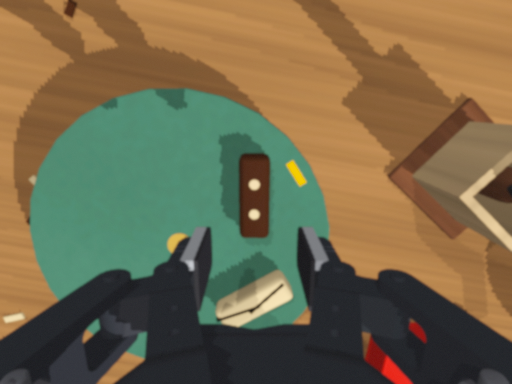

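The image shows toggle 2 cleanly at (255,195), lying along the tool's x. The shadow had biased the mask, so I'll tighten it to R≥G.

```bash
sed -i 's/^    dark=.*; pale=/    I=im.astype(int);dark=(hsv[...,2]<110)\&(I[...,0]>I[...,1]+4); pale=/' h.py; python3 - <<'E'
from h import *
s,f=check();print(ray(f,(255,195),58,s))
E
```

```text
[ 491.9 -184.   143.6] 0.4995472656587146
('dark', 486.0, -185.1, np.float32(10.4), 60.2, 20.3)
turn z (tool) 0.4, shift x 6.0 y -0.0 z(tool) 78.6, q6 now -76
('pale', 568.9, -333.1, np.float32(20.5), 64.2, 6.0)
turn z (tool) -9.7, shift x -19.9 y -166.7 z(tool) 78.6, q6 now -76
('pale', 569.5, -170.1, np.float32(132.0), 63.2, 28.4)
turn z (tool) 58.8, shift x -41.6 y 67.0 z(tool) 78.6, q6 now -76
[ 485.51424152 -184.72428186   58.        ]
```

Emit:
{"op": "carry_out", "data": {"moves": "0 2 0 30 0 0 0;0 2 0 30 0 0 0;0 0 0 15 0 0 0;0 0 0 2 0 0 0;1 0 0 0 0 0 0;1 0 0 0 0 0 0;1 0 0 0 0 0 0;1 0 0 0 0 0 0"}}

```text
clock: 9.2
tool_pos: [486.9, -185.5, 66.3]
tool_rot: [[-0.983, -0.186, 0.002], [-0.186, 0.983, -0.0], [-0.002, -0.001, -1.0]]
wrist_force: [0.2, 0.7, 3.0]
gripper_width: 0.247
grasp_force: 40.8
```

```bash
python3 - <<'E'
from h import *
s=state();go(s,(495,210),190,160);go(s,(572,232),190)
E
```

```text
turn z (tool) -59.3, shift x -374.4 y 127.6 z(tool) -123.7, q6 now -76
turn z (tool) 0.0, shift x -161.4 y 394.3 z(tool) -123.7, q6 now -76
```

Emit:
{"op": "carry_out", "data": {"moves": "1 0 0 -10 0 0 0;1 0 0 -30 0 0 0;1 0 0 -45 0 0 8.5;1 0 0 -45 0 0 8.5;1 0 0 -40 0 0 8.5;1 0 0 0 0 0 0;1 0 0 0 0 0 0"}}

```text
clock: 9.9
tool_pos: [486.1, -185.3, 236.9]
tool_rot: [[-0.967, 0.255, 0.003], [0.255, 0.967, 0.0], [-0.003, 0.001, -1.0]]
wrist_force: [0.0, -0.5, -1.0]
gripper_width: 0.248
grasp_force: 40.6
```

```bash
python3 - <<'E'
from h import *
s=state();print(s["tool_pos"],s["gripper_width"]);go(s,(517,165),63,75)
t=grab_frame("top");print(toggles(t,None,np.array([540,-234]),130,40))
E
```

```text
[ 486.05005937 -185.33888166  236.9136935 ] 0.24809751444833775
turn z (tool) 0.2, shift x 60.8 y 346.4 z(tool) 173.9, q6 now -102
[('dark', 635.0, -155.4, np.float32(175.9), 132.4, 17.5), ('dark', 542.9, -266.2, np.float32(75.9), 93.0, 36.0), ('dark', 509.5, -215.6, np.float32(152.7), 34.4, 19.8)]
```

Emit:
{"op": "carry_out", "data": {"moves": "1 6 34 0 0 0 0;1 6 35 0 0 0 0;1 6 35 0 0 0 0;1 6 35 0 0 0 0;1 6 35 0 0 0 0;1 6 35 0 0 0 0;1 6 35 0 0 0 0;1 6 35 0 0 0 0"}}

```text
clock: 10.75
tool_pos: [509.8, 97.6, 233.5]
tool_rot: [[-0.967, 0.255, -0.004], [0.255, 0.967, -0.002], [0.003, -0.003, -1.0]]
wrist_force: [0.1, -0.7, -0.4]
gripper_width: 0.243
grasp_force: 40.6
```

Emit:
{"op": "carry_out", "data": {"moves": "1 6 35 0 0 0 0;1 6 32 30 0 0 0;1 0 0 50 0 0 0;1 0 0 40 0 0 0;1 0 0 0 0 0 0;1 0 0 0 0 0 0"}}

```text
clock: 11.35
tool_pos: [516.2, 164.0, 114.7]
tool_rot: [[-0.967, 0.254, -0.002], [0.254, 0.967, -0.002], [0.001, -0.003, -1.0]]
wrist_force: [0.0, 0.3, 0.1]
gripper_width: 0.243
grasp_force: 40.6
```

```bash
python3 - <<'E'
from h import *
s=state();print(s["tool_pos"],s["gripper_width"]);go(s,(517,165),63,75)
t=grab_frame("top");print(toggles(t,None,np.array([540,-234]),130,40))
E
```

```text
[516.22376126 164.00087337 114.70013208] 0.24313124747593512
turn z (tool) 0.3, shift x -0.5 y 1.2 z(tool) 51.7, q6 now -140
[('pale', 573.2, -166.3, np.float32(132.1), 61.5, 23.9), ('pale', 538.3, -230.4, np.float32(62.8), 19.8, 19.4)]
```

Emit:
{"op": "carry_out", "data": {"moves": "1 0 1 30 0 0 0;1 0 0 20 0 0 0;1 0 0 1 0 0 0;0.25 0 0 0 0 0 0;0.25 0 0 0 0 0 0;0.25 0 0 0 0 0 0;0.25 0 0 -40 0 0 0;0.25 0 0 -50 0 0 0"}}

```text
clock: 12.2
tool_pos: [515.5, 164.7, 154.2]
tool_rot: [[-0.967, 0.255, -0.004], [0.255, 0.967, -0.003], [0.003, -0.004, -1.0]]
wrist_force: [0.9, 1.0, 0.0]
gripper_width: 0.374
grasp_force: 0.0
```

Emit:
{"op": "carry_out", "data": {"moves": "0 0 0 -50 0 0 0;0 -9 -25 -30 0 0 0;0 -9 -35 0 0 0 0;0 -9 -35 0 0 0 0;0 -9 -35 0 0 0 0;0 -9 -35 0 0 0 0;0 -9 -35 0 0 0 0;0 -9 -35 0 0 0 0"}}

```text
clock: 13.0
tool_pos: [517.5, -79.4, 235.6]
tool_rot: [[-0.967, 0.255, 0.002], [0.255, 0.967, 0.0], [-0.002, 0.001, -1.0]]
wrist_force: [0.2, -0.2, -0.7]
gripper_width: 0.502
grasp_force: 0.0
```

```bash
python3 - <<'E'
from h import *
s=state();print(s["tool_pos"],s["gripper_width"],s["qpos"].round());go(s,(573,-169),65,42)
t=grab_frame("top");print(toggles(t,None,np.array([540,-234]),130,40));save(t,"t3",(150,90,270,210),5)
E
```

```text
[517.45239912 -79.35239928 235.57649661] 0.5022597360649151 [   9.   13.  -15.    0.  -62. -114.]
turn z (tool) 33.2, shift x -103.8 y -18.7 z(tool) 170.6, q6 now -114
[('dark', 577.3, -112.3, np.float32(97.8), 152.2, 46.2), ('dark', 541.8, -356.4, np.float32(6.7), 41.7, 15.9), ('dark', 462.4, -340.6, np.float32(145.2), 33.2, 32.3), ('dark', 442.1, -312.0, np.float32(93.8), 56.6, 19.3), ('pale', 607.2, -173.3, np.float32(6.4), 46.0, 37.2), ('pale', 538.3, -230.4, np.float32(62.8), 19.8, 19.4)]
```

View pics/t3.png

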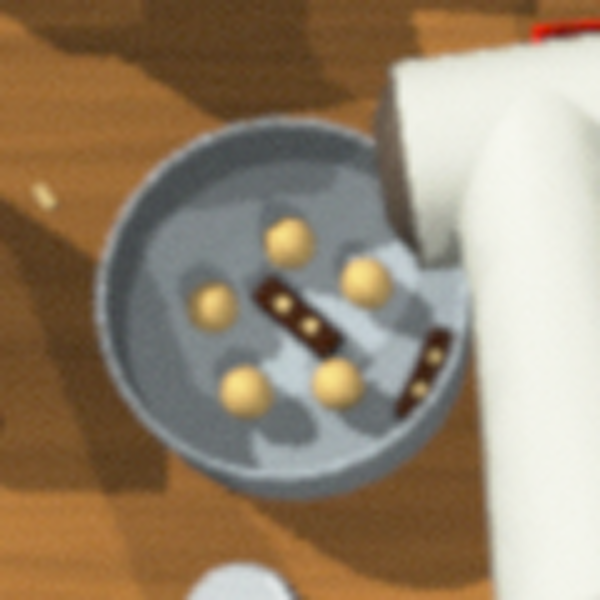

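Both sound toggles lie flat in the pot, at (298,315) and (425,373). Now the split one.

Emit:
{"op": "carry_out", "data": {"moves": "0 0 0 10 0 0 8.3;0 0 0 15 0 0 8.3;0 0 0 15 0 0 8.3;0 0 0 15 0 0 8.3;0 -35 -6 10 0 0 0;0 -35 -6 10 0 0 0;0 -34 -6 15 0 0 0;0 0 0 0 0 0 0"}}

```text
clock: 13.85
tool_pos: [574.6, -169.8, 142.6]
tool_rot: [[-0.667, 0.745, -0.002], [0.745, 0.667, -0.0], [0.001, -0.001, -1.0]]
wrist_force: [-0.9, -0.5, -0.4]
gripper_width: 0.502
grasp_force: 0.0
```

Emit:
{"op": "carry_out", "data": {"moves": "0 0 0 0 0 0 0;0 0 0 0 0 0 0"}}

```text
clock: 14.05
tool_pos: [573.8, -166.8, 145.3]
tool_rot: [[-0.67, 0.743, 0.001], [0.743, 0.67, -0.0], [-0.001, 0.001, -1.0]]
wrist_force: [1.3, 0.3, 0.8]
gripper_width: 0.5
grasp_force: 0.0
```

```bash
python3 - <<'E'
from h import *
s,f=check()
E
```

```text
[ 573.8 -166.8  145.3] 0.4999195957025209
('pale', 573.3, -167.4, np.float32(131.9), 62.2, 22.1)
turn z (tool) 0.1, shift x -0.1 y -0.7 z(tool) 80.3, q6 now -137
```

Emit:
{"op": "carry_out", "data": {"moves": "0 0 0 30 0 0 0;0 0 -1 30 0 0 0;0 0 0 17 0 0 0;0 0 0 2 0 0 0;1 0 0 0 0 0 0;1 0 0 0 0 0 0;1 0 0 0 0 0 0;1 0 0 0 0 0 0"}}

```text
clock: 14.9
tool_pos: [574.2, -167.8, 67.0]
tool_rot: [[-0.67, 0.743, 0.003], [0.743, 0.67, -0.0], [-0.002, 0.002, -1.0]]
wrist_force: [0.3, 1.1, 5.4]
gripper_width: 0.247
grasp_force: 41.7
```

Emit:
{"op": "carry_out", "data": {"moves": "1 0 0 -10 0 0 0;1 0 0 -30 0 0 0;1 0 0 -40 0 0 0;1 0 0 -20 0 0 0;1 0 0 0 0 0 0;1 0 0 0 0 0 0"}}

```text
clock: 15.5
tool_pos: [572.7, -167.9, 165.7]
tool_rot: [[-0.669, 0.743, 0.001], [0.743, 0.669, 0.001], [0.0, 0.001, -1.0]]
wrist_force: [-0.6, -0.2, -0.7]
gripper_width: 0.244
grasp_force: 41.1
```

```bash
python3 - <<'E'
from h import *
s=state();print(s["tool_pos"],s["gripper_width"]);go(s,(658,25),50)
f=grab_frame("wrist");hsv=cv2.cvtColor(f["pixels"],cv2.COLOR_RGB2HSV)
E
```

```text
[ 572.68706316 -167.85651059  165.74684517] 0.2442900992795573
turn z (tool) 0.0, shift x 86.3 y 192.4 z(tool) 115.7, q6 now -137
```

Emit:
{"op": "carry_out", "data": {"moves": "1 14 32 0 0 0 0;1 14 32 0 0 0 0;1 14 32 0 0 0 0;1 14 32 0 0 0 0;1 15 32 0 0 0 0;1 15 32 0 0 0 0;1 0 0 30 0 0 0;1 0 0 50 0 0 0"}}

```text
clock: 16.35
tool_pos: [660.4, 26.3, 86.4]
tool_rot: [[-0.671, 0.741, 0.006], [0.741, 0.671, 0.001], [-0.003, 0.005, -1.0]]
wrist_force: [1.0, -0.9, -0.9]
gripper_width: 0.246
grasp_force: 41.1
```

Emit:
{"op": "carry_out", "data": {"moves": "1 0 0 33 0 0 0;1 0 0 0 0 0 0;0 0 0 0 0 0 0;0 0 0 0 0 0 0;0 0 0 0 0 0 0;0 0 0 -40 0 0 0;0 0 0 -50 0 0 0;0 0 0 -50 0 0 0"}}

```text
clock: 17.15
tool_pos: [658.2, 24.3, 195.6]
tool_rot: [[-0.669, 0.743, 0.002], [0.743, 0.669, 0.0], [-0.001, 0.002, -1.0]]
wrist_force: [1.6, 1.1, 0.6]
gripper_width: 0.504
grasp_force: 0.0
```

Emit:
{"op": "carry_out", "data": {"moves": "-0.2 0 0 -50 0 0 -8.5;-0.2 0 0 -30 0 0 -8.5;-0.2 0 0 0 0 0 -8.5;-0.2 0 0 0 0 0 -8.5;-0.2 0 0 0 0 0 -8.5;-0.2 0 0 0 0 0 0;-0.2 0 0 0 0 0 0"}}

```text
clock: 17.85
tool_pos: [658.1, 24.4, 273.7]
tool_rot: [[-0.995, 0.099, 0.002], [0.099, 0.995, 0.001], [-0.002, 0.001, -1.0]]
wrist_force: [-0.3, -0.2, 0.4]
gripper_width: 0.596
grasp_force: 0.0
```

```bash
python3 - <<'E'
from h import *
s=state();print(s["tool_pos"],s["gripper_width"],s["qpos"].round())
f=grab_frame("wrist");save(f,"w4",s=1);np.savez("w4.npz",p=s["tool_pos"],r=s["tool_rot"],**f)
E
```

```text
[658.13078534  24.40492826 273.69459367] 0.596431967148451 [  16.   25.    7.    0.  -73. -112.]
```

View pics/w4.png

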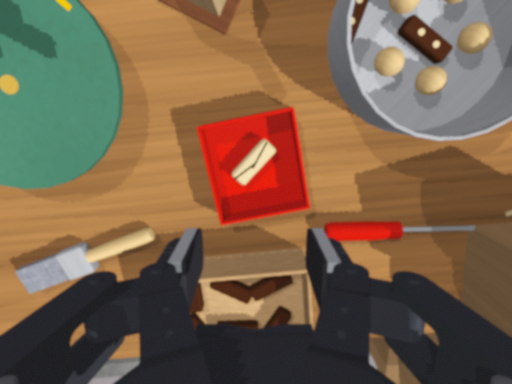

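The split toggle lies in the red tray at (254,162), and the disc is empty. Now I'll go over the stand.

Emit:
{"op": "carry_out", "data": {"moves": "-0.2 33 -10 0 0 0 0;-0.2 33 -10 0 0 0 0;-0.2 33 -10 0 0 0 0;-0.2 33 -10 0 0 0 0;-0.2 32 -9 0 0 0 0;-0.2 0 0 0 0 0 0;-0.2 0 0 0 0 0 0;-0.2 0 0 0 0 0 0"}}

```text
clock: 18.7
tool_pos: [491.1, -8.4, 272.7]
tool_rot: [[-0.995, 0.096, 0.001], [0.096, 0.995, 0.0], [-0.001, 0.0, -1.0]]
wrist_force: [-0.0, 0.0, -0.5]
gripper_width: 0.6
grasp_force: 0.0
```

```bash
python3 - <<'E'
from h import *
s=state();print(s["tool_pos"],s["gripper_width"],s["qpos"].round())
f=grab_frame("wrist");save(f,"w5",s=1.5);np.savez("w5.npz",p=s["tool_pos"],r=s["tool_rot"],**f)
E
```

```text
[491.08516321  -8.38781924 272.73085062] 0.599782087918666 [  18.    8.  -16.    0.  -66. -114.]
```

View pics/w5.png

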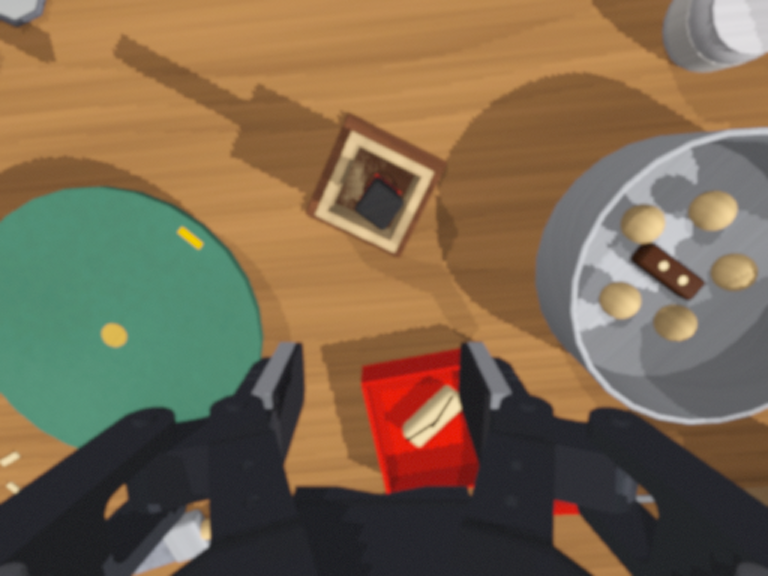

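The stand rim has corners at about (310,210), (357,135), (440,170) and (397,252). The black stick top is at (381,203), turned slightly differently from the socket.

```bash
python3 - <<'E'
from h import *
z=dict(np.load("w5.npz"));s=dict(tool_pos=z["p"],tool_rot=z["r"])
sub=z["pixels"][70:175,200:300]
V=sub.max(2).astype(int)
m=(V<62)
for c,b,a in blobs(m,100):
    k=cv2.findContours(b.astype(np.uint8),0,1)[0][0][:,0,:]+[200,70]
    w=np.array([ray(z,q,176,s)[:2] for q in k],np.float32);r=cv2.minAreaRect(w);bx=cv2.boxPoints(r);e=bx[1]-bx[0]
    print("stick",a,c+[200,70],r[0],r[1],np.degrees(np.arctan2(e[1],e[0]))%90)
for P in [((310,210),(357,133),(442,170),(397,254))]:
    w=np.array([ray(z,(a/1.5,b/1.5),70,s)[:2] for a,b in P],np.float32);r=cv2.minAreaRect(w);bx=cv2.boxPoints(r);e=bx[1]-bx[0];print("stand",r[0],r[1],np.degrees(np.arctan2(e[1],e[0]))%90)
w=np.array([ray(z,(a/1.5,b/1.5),176,s)[:2] for a,b in((373,178),(405,197),(383,229),(356,208))]);print(w.mean(0),w)
cv2.imwrite("pics/m.png",cv2.resize(np.hstack([sub[:,:,::-1],np.repeat(m[:,:,None]*255,3,2).astype(np.uint8)]),None,fx=4,fy=4,interpolation=2))
E
```

```text
stick 597 [252.40536013 134.97822446] (443.8543395996094, -4.804135322570801) (17.100406646728516, 18.373260498046875) 48.876526
stand (444.69189453125, -8.053115844726562) (69.13853454589844, 66.00985717773438) 57.349125
[444.28280141  -4.82468588] [[432.53075391  -6.58255948]
 [442.59057856   7.44794224]
 [456.55404989  -4.22639675]
 [445.45582326 -15.93772956]]
```

View pics/m.png

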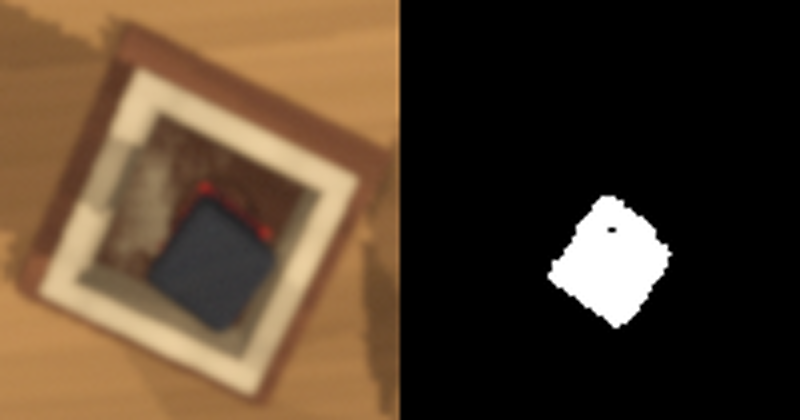

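```bash
python3 - <<'E'
from h import *
z=dict(np.load("w5.npz"));s=dict(tool_pos=z["p"],tool_rot=z["r"])
w=np.array([ray(z,q,70,s)[:2] for q in((210,142.5),(235,87.5),(289.3,115),(263.8,168.8))]);print(w.mean(0),[np.linalg.norm(w[i]-w[i-1]) for i in range(4)],[np.degrees(np.arctan2(*(w[i]-w[i-1])[::-1]))%90 for i in range(4)])
go(state(),(444,-5),149,138.9)
E
```

```text
[447.0876271   -8.94852192] [np.float64(63.57331178694024), np.float64(61.44672982189334), np.float64(61.66339493785293), np.float64(62.002860582215995)] [np.float64(58.13010855720211), np.float64(58.13545251509299), np.float64(58.61928666783277), np.float64(59.90268551543048)]
turn z (tool) -54.4, shift x 28.5 y 37.7 z(tool) 123.4, q6 now -114
```

Emit:
{"op": "carry_out", "data": {"moves": "-0.2 0 0 0 0 0 -8;-0.2 0 0 0 0 0 -8;-0.2 0 0 0 0 0 -8;-0.2 0 0 0 0 0 -8;-0.2 0 0 0 0 0 -8;-0.2 0 0 0 0 0 -8;-0.2 0 0 0 0 0 -6.4;-0.2 14 19 0 0 0 0"}}

```text
clock: 19.55
tool_pos: [469.1, -6.2, 271.5]
tool_rot: [[-0.657, -0.754, -0.0], [-0.754, 0.657, -0.001], [0.001, -0.0, -1.0]]
wrist_force: [-0.4, 0.4, -0.1]
gripper_width: 0.605
grasp_force: 0.0
```

Emit:
{"op": "carry_out", "data": {"moves": "-0.2 14 19 20 0 0 0;-0.2 0 0 0 0 0 0;-0.2 0 0 0 0 0 0"}}

```text
clock: 19.85
tool_pos: [443.8, -4.6, 252.2]
tool_rot: [[-0.657, -0.754, -0.0], [-0.754, 0.657, -0.001], [0.001, -0.0, -1.0]]
wrist_force: [-0.1, 0.7, 0.3]
gripper_width: 0.603
grasp_force: 0.0
```

```bash
cat >> h.py <<'E'
def sticktop(z=176,lim=62):
    s=state();f=grab_frame("wrist");c0=proj(f,(444,-5,z),s);print(c0,s["tool_pos"].round(1))
    m=(f["pixels"].max(2)<lim)
    for c,b,a in blobs(m,100):
        if abs(c-c0).max()<30 and a<5000:
            k=cv2.findContours(b.astype(np.uint8),0,1)[0][0][:,0,:]
            w=np.array([ray(f,q,z,s)[:2] for q in k],np.float32);r=cv2.minAreaRect(w);bx=cv2.boxPoints(r);e=bx[1]-bx[0]
            ya=np.degrees(np.arctan2(e[1],e[0]))%90
            print("stick",a,r[0],r[1],ya);go(s,r[0],149,ya+90)
    return f
E
python3 - <<'E'
from h import *
f=sticktop();save(f,"w6")
E
```

```text
[253.5156332  208.09253628] [443.8  -4.6 252.2]
stick 924 (440.2601318359375, -11.347532272338867) (28.918060302734375, 15.487370491027832) 49.384357
turn z (tool) -0.5, shift x 7.5 y -1.7 z(tool) 103.2, q6 now -62
```

View pics/w6.png

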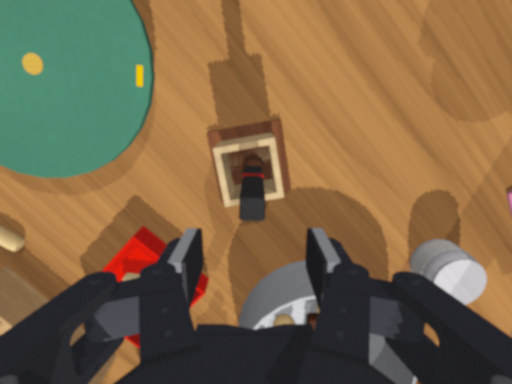

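The stick top is at (252,208), matching the projected point, and the shaft is aligned with the image, so I'll descend and grip.

Emit:
{"op": "carry_out", "data": {"moves": "-0.2 0 0 30 0 0 0;-0.2 0 0 30 0 0 0;-0.2 0 0 30 0 0 0;-0.2 0 0 12 0 0 0;-0.2 0 0 0 0 0 0;1 0 0 0 0 0 0;1 0 0 0 0 0 0;1 0 0 0 0 0 0", "grip_force": 90}}

```text
clock: 20.7
tool_pos: [444.5, -4.4, 151.6]
tool_rot: [[-0.657, -0.754, 0.003], [-0.754, 0.657, 0.001], [-0.003, -0.002, -1.0]]
wrist_force: [0.6, -0.7, 1.9]
gripper_width: 0.196
grasp_force: 87.6
```

Emit:
{"op": "carry_out", "data": {"moves": "1 0 0 0 0 0 0;1 0 0 0 0 0 0"}}

```text
clock: 20.9
tool_pos: [444.4, -4.4, 151.6]
tool_rot: [[-0.657, -0.754, 0.004], [-0.754, 0.657, 0.001], [-0.003, -0.002, -1.0]]
wrist_force: [-0.0, -1.0, 4.5]
gripper_width: 0.202
grasp_force: 87.7
```

Emit:
{"op": "carry_out", "data": {"moves": "1 0 0 -15 0 0 0;1 0 0 -35 0 0 0;1 0 0 -40 0 0 0;1 0 0 -35 0 0 0;1 -25 7 0 0 0 0;1 -30 9 0 0 0 0;1 -30 9 0 0 0 0;1 -30 9 0 0 0 0"}}

```text
clock: 21.7
tool_pos: [492.7, 105.2, 274.9]
tool_rot: [[-0.658, -0.753, -0.002], [-0.753, 0.658, 0.0], [0.001, 0.001, -1.0]]
wrist_force: [0.5, -0.2, -0.8]
gripper_width: 0.2
grasp_force: 87.9
```

Emit:
{"op": "carry_out", "data": {"moves": "1 -30 9 0 0 0 0;1 -30 9 0 0 0 0;1 -30 9 0 0 0 0;1 -30 9 0 0 0 0;1 -30 9 0 0 0 0;1 -25 6 0 0 0 0;1 0 0 0 0 0 0;1 0 0 0 0 0 0"}}

```text
clock: 22.5
tool_pos: [569.0, 269.7, 274.0]
tool_rot: [[-0.657, -0.754, -0.003], [-0.754, 0.657, -0.001], [0.003, 0.001, -1.0]]
wrist_force: [0.3, -1.0, -1.1]
gripper_width: 0.201
grasp_force: 87.9
```

```bash
python3 - <<'E'
from h import *
s=state();print(s["tool_pos"],s["gripper_width"],s["wrist_force"]);go(s,(580,283),156)
f=grab_frame("wrist");save(f,"w7");g=grab_frame("scene");save(g,"s7",(200,100,440,320),2.5)
E
```

```text
[569.01214976 269.71930842 273.98386903] 0.20072980627948991 [ 0.2510155  -0.99505206 -1.12850291]
turn z (tool) 0.0, shift x -17.2 y 0.4 z(tool) 118.0, q6 now -81
```

View pics/s7.png

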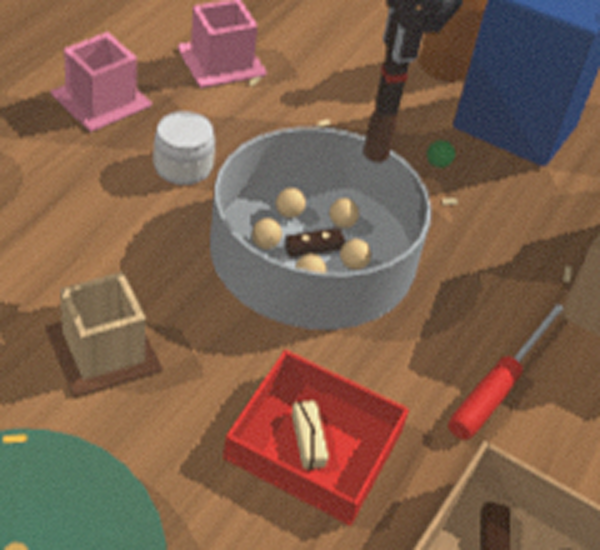

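The stick hangs straight from the gripper, its foot at (377,155) above the pot's far side, and the stand is empty. I'll go down and stir.

Emit:
{"op": "carry_out", "data": {"moves": "1 -17 0 0 0 0 0;1 0 0 40 0 0 0;1 0 0 40 0 0 0;1 0 0 28 0 0 0;1 0 0 8 0 0 0;1 0 0 2 0 0 0;1 0 0 0 0 0 0;1 0 0 0 0 0 0"}}

```text
clock: 23.4
tool_pos: [581.8, 283.0, 159.6]
tool_rot: [[-0.657, -0.754, 0.003], [-0.754, 0.657, 0.002], [-0.004, -0.001, -1.0]]
wrist_force: [0.6, 0.9, -0.6]
gripper_width: 0.203
grasp_force: 87.8
```

```bash
python3 - <<'E'
from h import *
s=state();print(s["tool_pos"],s["wrist_force"]);go(s,(580,283),155)
E
```

```text
[581.81083995 283.00372988 159.63271882] [ 0.5949083   0.85406799 -0.62126857]
turn z (tool) 0.0, shift x 1.2 y 1.4 z(tool) 4.6, q6 now -81
```

Emit:
{"op": "carry_out", "data": {"moves": "1 2 0 4 0 0 0;1 2 18 0 0 0 0;1 7 17 0 0 0 0;1 11 15 0 0 0 0;1 15 11 0 0 0 0;1 17 7 0 0 0 0;1 18 2 0 0 0 0;1 18 -2 0 0 0 0"}}

```text
clock: 24.2
tool_pos: [469.1, 259.7, 153.9]
tool_rot: [[-0.656, -0.755, 0.001], [-0.755, 0.656, 0.001], [-0.001, 0.0, -1.0]]
wrist_force: [-0.3, -0.2, -0.7]
gripper_width: 0.2
grasp_force: 87.8
```

Emit:
{"op": "carry_out", "data": {"moves": "1 17 -7 0 0 0 0;1 15 -11 0 0 0 0;1 11 -15 0 0 0 0;1 7 -17 0 0 0 0;1 2 -18 0 0 0 0;1 -2 -18 0 0 0 0;1 -7 -17 0 0 0 0;1 -11 -15 0 0 0 0"}}

```text
clock: 25.0
tool_pos: [538.4, 156.7, 153.5]
tool_rot: [[-0.658, -0.753, -0.001], [-0.753, 0.658, -0.0], [0.0, 0.0, -1.0]]
wrist_force: [0.2, 0.3, -0.9]
gripper_width: 0.199
grasp_force: 88.0
```

```bash
cat >> h.py <<'E'
def pos():
    s=state();R=np.array(s["tool_rot"]);d=s["tool_pos"]-np.array([534,230,0]);q=R.T@np.r_[d[:2],0]
    print("rel tool",q.round(1),"r",np.hypot(*d[:2]).round(1),"phi",np.degrees(np.arctan2(q[1],q[0])).round(),"z",s["tool_pos"][2].round(1),"F",s["wrist_force"].round(1),s["ft_torque"].round(2),s["clock"])
E
python3 - <<'E'
from h import *
pos();g=grab_frame("scene");save(g,"s8",(270,130,390,250),4)
E
```

```text
rel tool [ 52.3 -51.6  -0. ] r 73.4 phi -45.0 z 153.5 F [ 0.2  0.3 -0.9] [ 0.15  0.17 -0.02] 25.0
```

View pics/s8.png

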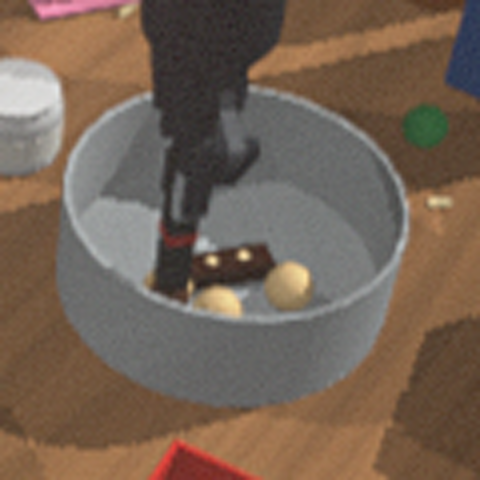

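Stirring works: the balls at (215,305) and (288,287) have been swept along by the foot, and the held stick at (175,265) is still straight. Continuing.

Emit:
{"op": "carry_out", "data": {"moves": "1 -15 -11 0 0 0 0;1 -17 -7 0 0 0 0;1 -18 -2 0 0 0 0;1 -18 2 0 0 0 0;1 -17 7 0 0 0 0;1 -15 11 0 0 0 0;1 -11 15 0 0 0 0;1 -7 17 0 0 0 0"}}

```text
clock: 25.85
tool_pos: [591.4, 269.1, 153.2]
tool_rot: [[-0.657, -0.754, 0.001], [-0.754, 0.657, 0.0], [-0.0, -0.0, -1.0]]
wrist_force: [-3.1, -2.0, 0.5]
gripper_width: 0.198
grasp_force: 88.4
```

Emit:
{"op": "carry_out", "data": {"moves": "1 -2 18 0 0 0 0;1 2 18 0 0 0 0;1 7 17 0 0 0 0;1 11 15 0 0 0 0;1 15 11 0 0 0 0;1 17 7 0 0 0 0;1 18 2 0 0 0 0;1 18 -2 0 0 0 0"}}

```text
clock: 26.65
tool_pos: [469.4, 259.4, 154.1]
tool_rot: [[-0.657, -0.754, 0.002], [-0.754, 0.657, 0.002], [-0.003, -0.0, -1.0]]
wrist_force: [0.1, 0.1, -0.5]
gripper_width: 0.197
grasp_force: 89.2
```

Emit:
{"op": "carry_out", "data": {"moves": "1 17 -7 0 0 0 0;1 15 -11 0 0 0 0;1 11 -15 0 0 0 0;1 7 -17 0 0 0 0;1 2 -18 0 0 0 0;1 -2 -18 0 0 0 0;1 -7 -17 0 0 0 0;1 -11 -15 0 0 0 0"}}

```text
clock: 27.45
tool_pos: [538.9, 157.0, 154.0]
tool_rot: [[-0.658, -0.753, 0.002], [-0.753, 0.658, 0.001], [-0.002, -0.001, -1.0]]
wrist_force: [0.9, -0.5, -0.7]
gripper_width: 0.198
grasp_force: 89.2
```

```bash
python3 - <<'E'
from h import *
pos()
E
```

```text
rel tool [ 51.7 -51.7  -0.1] r 73.1 phi -45.0 z 154.0 F [ 0.9 -0.5 -0.7] [ 0.05 -0.01  0.05] 27.45
```

Emit:
{"op": "carry_out", "data": {"moves": "1 -15 -11 0 0 0 0;1 -17 -7 0 0 0 0;1 -18 -2 0 0 0 0;1 -18 2 0 0 0 0;1 -17 7 0 0 0 0;1 -15 11 0 0 0 0;1 -11 15 0 0 0 0;1 -7 17 0 0 0 0"}}

```text
clock: 28.25
tool_pos: [591.1, 268.9, 153.0]
tool_rot: [[-0.657, -0.754, -0.0], [-0.754, 0.657, -0.0], [0.0, 0.0, -1.0]]
wrist_force: [0.1, -0.4, -1.4]
gripper_width: 0.198
grasp_force: 89.2
```

Emit:
{"op": "carry_out", "data": {"moves": "1 -2 18 0 0 0 0;1 2 18 0 0 0 0;1 7 17 0 0 0 0;1 11 15 0 0 0 0;1 15 11 0 0 0 0;1 17 7 0 0 0 0;1 18 2 0 0 0 0;1 18 -2 0 0 0 0"}}

```text
clock: 29.05
tool_pos: [469.1, 258.7, 153.9]
tool_rot: [[-0.657, -0.754, 0.001], [-0.754, 0.657, 0.0], [-0.001, -0.0, -1.0]]
wrist_force: [-0.8, -0.5, -0.2]
gripper_width: 0.198
grasp_force: 89.2
```

Emit:
{"op": "carry_out", "data": {"moves": "1 17 -7 0 0 0 0;1 15 -11 0 0 0 0;1 11 -15 0 0 0 0;1 7 -17 0 0 0 0;1 2 -18 0 0 0 0;1 -2 -18 0 0 0 0;1 -7 -17 0 0 0 0;1 -11 -15 0 0 0 0"}}

```text
clock: 29.85
tool_pos: [538.5, 156.9, 153.7]
tool_rot: [[-0.658, -0.753, 0.001], [-0.753, 0.658, 0.0], [-0.001, -0.0, -1.0]]
wrist_force: [0.1, -0.8, -0.9]
gripper_width: 0.202
grasp_force: 89.2
```

Emit:
{"op": "carry_out", "data": {"moves": "1 -15 -11 0 0 0 0;1 -17 -7 0 0 0 0;1 -18 -2 0 0 0 0;1 -18 2 0 0 0 0;1 -17 7 0 0 0 0;1 -15 11 0 0 0 0;1 -11 15 0 0 0 0;1 -7 17 0 0 0 0"}}

```text
clock: 30.65
tool_pos: [591.1, 269.0, 153.2]
tool_rot: [[-0.657, -0.754, -0.0], [-0.754, 0.657, 0.0], [-0.0, 0.0, -1.0]]
wrist_force: [-0.5, -0.5, -0.1]
gripper_width: 0.198
grasp_force: 89.2
```

Emit:
{"op": "carry_out", "data": {"moves": "1 -2 18 0 0 0 0;1 2 18 0 0 0 0;1 7 17 0 0 0 0;1 11 15 0 0 0 0;1 15 11 0 0 0 0;1 17 7 0 0 0 0;1 18 2 0 0 0 0;1 18 -2 0 0 0 0"}}

```text
clock: 31.45
tool_pos: [469.1, 259.6, 154.2]
tool_rot: [[-0.656, -0.755, 0.002], [-0.755, 0.656, 0.001], [-0.002, -0.0, -1.0]]
wrist_force: [-0.6, -0.1, -0.9]
gripper_width: 0.2
grasp_force: 89.3
```

Emit:
{"op": "carry_out", "data": {"moves": "1 17 -7 0 0 0 0;1 15 -11 0 0 0 0;1 11 -15 0 0 0 0;1 7 -17 0 0 0 0;1 2 -18 0 0 0 0;1 -2 -18 0 0 0 0;1 -7 -17 0 0 0 0;1 -11 -15 0 0 0 0"}}

```text
clock: 32.25
tool_pos: [538.2, 156.5, 153.6]
tool_rot: [[-0.658, -0.753, -0.0], [-0.753, 0.658, -0.0], [0.0, 0.0, -1.0]]
wrist_force: [0.1, -0.4, -1.2]
gripper_width: 0.197
grasp_force: 89.3
```

```bash
python3 - <<'E'
from h import *
pos();g=grab_frame("scene");save(g,"s9",(270,130,390,250),4)
E
```

```text
rel tool [ 52.5 -51.5   0. ] r 73.6 phi -44.0 z 153.6 F [ 0.1 -0.4 -1.2] [0.04 0.03 0.03] 32.25
```

View pics/s9.png

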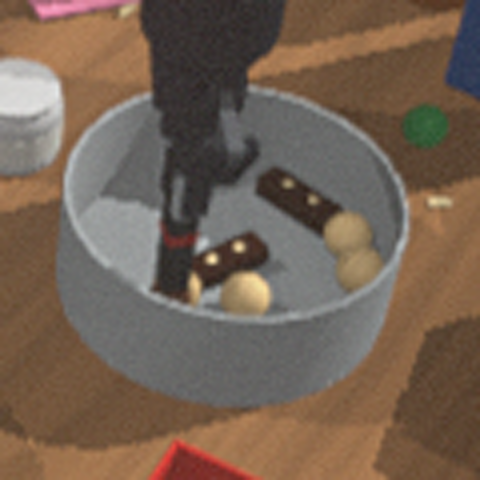

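Toggles at (230,255) and (300,200) and balls at (245,290), (350,235) and (360,270) are all well shifted. One more third of a round, then I'll lift out.

Emit:
{"op": "carry_out", "data": {"moves": "1 -15 -11 0 0 0 0;1 -17 -7 0 0 0 0;1 -18 -2 0 0 0 0;1 -18 2 0 0 0 0;1 -17 7 0 0 0 0;1 -15 11 0 0 0 0;1 -11 15 0 0 0 0;1 -7 17 0 0 0 0"}}

```text
clock: 33.1
tool_pos: [589.8, 267.7, 152.6]
tool_rot: [[-0.657, -0.753, -0.004], [-0.753, 0.657, -0.003], [0.005, 0.001, -1.0]]
wrist_force: [-3.5, -2.9, -0.5]
gripper_width: 0.202
grasp_force: 89.3
```

Emit:
{"op": "carry_out", "data": {"moves": "1 0 0 0 0 0 0;1 0 0 -30 0 0 0;1 0 0 -45 0 0 0;1 0 0 -45 0 0 0;1 10 -5 0 0 0 0;1 30 -9 0 0 0 0;1 30 -9 0 0 0 0;1 30 -9 0 0 0 0"}}

```text
clock: 33.9
tool_pos: [549.5, 170.9, 273.4]
tool_rot: [[-0.657, -0.754, 0.002], [-0.754, 0.657, 0.002], [-0.003, -0.0, -1.0]]
wrist_force: [0.3, -0.2, -1.4]
gripper_width: 0.195
grasp_force: 89.3
```

Emit:
{"op": "carry_out", "data": {"moves": "1 30 -9 0 0 0 0;1 30 -9 0 0 0 0;1 30 -9 0 0 0 0;1 30 -9 0 0 0 0;1 30 -9 0 0 0 0;1 30 -9 0 0 0 0;1 0 0 0 0 0 0;1 0 0 0 0 0 0"}}

```text
clock: 34.7
tool_pos: [472.5, -0.1, 273.8]
tool_rot: [[-0.658, -0.753, 0.003], [-0.753, 0.658, 0.001], [-0.003, -0.001, -1.0]]
wrist_force: [0.4, 0.1, -0.9]
gripper_width: 0.199
grasp_force: 89.2
```

```bash
python3 - <<'E'
from h import *
s=state();print(s["tool_pos"],s["gripper_width"]);go(s,(447,-9),153)
f=grab_frame("top");save(f,"t9",(150,90,330,225),4);im=f["pixels"];hsv=cv2.cvtColor(im,cv2.COLOR_RGB2HSV)
m=(hsv[...,0]>10)&(hsv[...,0]<32)&(hsv[...,1]>70)&(hsv[...,2]>110)
for c,b,a in blobs(m,30):
    P=ray(f,c,22)
    if np.hypot(P[0]-534,P[1]-230)<100 and a<300: print("ball",P.round(1),a)
E
```

```text
[ 4.72536431e+02 -6.64294539e-02  2.73789631e+02] 0.19929827022205304
turn z (tool) 0.0, shift x 23.5 y 13.4 z(tool) 120.8, q6 now -61
ball [585.3 305.5  22. ] 196
```

View pics/t9.png

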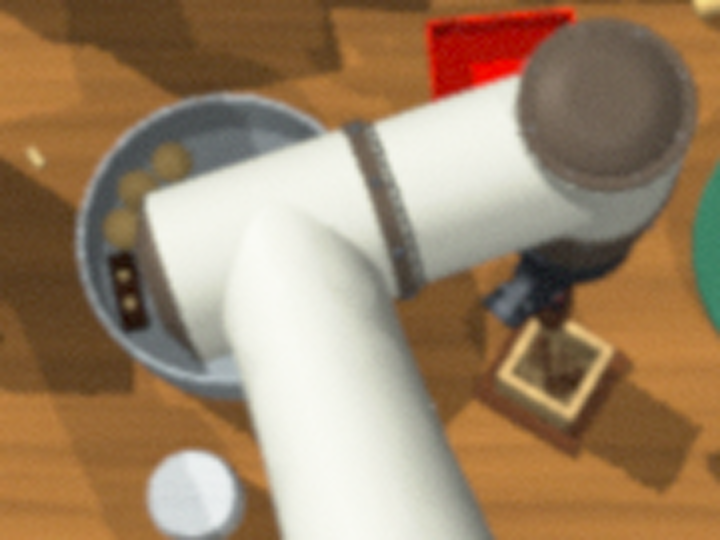

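The balls are swept along the pot wall at (120,227), (135,187) and (170,160), with a toggle at (128,292). The stick is coming up to the stand at (555,365).

Emit:
{"op": "carry_out", "data": {"moves": "1 12 7 0 0 0 0;1 11 6 0 0 0 0;1 0 0 30 0 0 0;1 0 0 5 0 0 0;1 0 0 0 0 0 0;1 0 0 0 0 0 0"}}

```text
clock: 35.35
tool_pos: [448.2, -8.5, 239.2]
tool_rot: [[-0.657, -0.754, 0.001], [-0.754, 0.657, -0.0], [-0.001, -0.001, -1.0]]
wrist_force: [-0.5, -0.7, -0.3]
gripper_width: 0.198
grasp_force: 89.1
```

```bash
python3 - <<'E'
from h import *
s=state();print(s["tool_pos"]);go(s,(447,-9),153)
g=grab_frame("scene");p=[proj(g,q) for q in((447,-9,70),(447,-9,s["tool_pos"][2]-146))];print(p)
save(g,"s10",(190,160,290,260),5)
E
```

```text
[448.2406645   -8.47875049 239.16940259]
turn z (tool) 0.0, shift x 1.2 y 0.6 z(tool) 86.2, q6 now -61
[array([239.88693372, 220.56754751]), array([239.75766378, 213.89030108])]
```

View pics/s10.png

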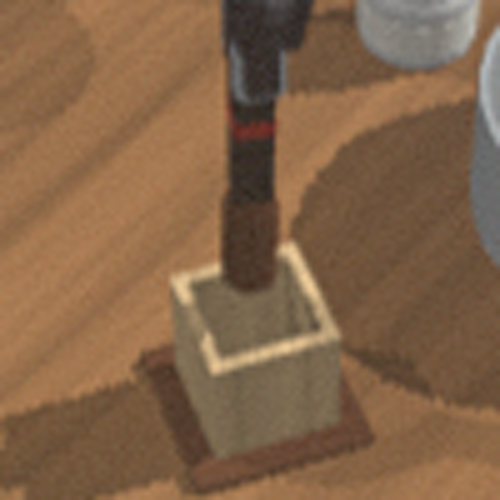

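The foot, at (250,278), hangs centred above the socket, whose rim centres on (253,308). The offset is the same for both, so they're aligned; lowering now.

Emit:
{"op": "carry_out", "data": {"moves": "1 1 0 20 0 0 0;1 0 0 25 0 0 0;1 0 0 25 0 0 0;1 0 0 10 0 0 0;1 0 0 3 0 0 0;1 0 0 0 0 0 0;1 0 0 0 0 0 0"}}

```text
clock: 36.1
tool_pos: [448.1, -9.2, 156.5]
tool_rot: [[-0.657, -0.754, 0.003], [-0.754, 0.657, 0.001], [-0.002, -0.002, -1.0]]
wrist_force: [0.0, 0.2, -0.7]
gripper_width: 0.2
grasp_force: 89.2
```

```bash
python3 - <<'E'
from h import *
s=state();print(s["tool_pos"],s["wrist_force"],s["ft_torque"])
E
```

```text
[448.05227149  -9.16515615 156.52955786] [ 0.03976976  0.23705053 -0.65415177] [ 0.0066226   0.05124571 -0.05369941]
```

Emit:
{"op": "carry_out", "data": {"moves": "1 0 0 3 0 0 0;1 0 0 1 0 0 0;1 0 0 0 0 0 0;0.4 0 0 0 0 0 0;0.2 0 0 0 0 0 0;-0.2 0 0 0 0 0 0;-0.2 0 0 0 0 0 0;-0.2 0 0 0 0 0 0"}}

```text
clock: 36.9
tool_pos: [447.0, -9.4, 151.2]
tool_rot: [[-0.657, -0.754, -0.0], [-0.754, 0.657, -0.0], [0.0, 0.0, -1.0]]
wrist_force: [0.2, 0.3, -0.1]
gripper_width: 0.597
grasp_force: 0.0
```

Emit:
{"op": "carry_out", "data": {"moves": "-0.2 0 0 -20 0 0 0;-0.2 0 0 -40 0 0 0;-0.2 0 0 -40 0 0 0;-0.2 0 0 -30 0 0 0;-0.2 -20 -40 0 0 0 0;-0.2 -20 -40 0 0 0 0;-0.2 -20 -40 0 0 0 0;-0.2 -20 -40 0 0 0 0"}}

```text
clock: 37.7
tool_pos: [621.7, -54.9, 281.2]
tool_rot: [[-0.657, -0.754, 0.0], [-0.754, 0.657, 0.0], [-0.0, 0.0, -1.0]]
wrist_force: [1.0, 0.4, 1.0]
gripper_width: 0.599
grasp_force: 0.0
```

Emit:
{"op": "carry_out", "data": {"moves": "-0.2 -20 -40 0 0 0 0;-0.2 -20 -40 0 0 0 0;-0.2 0 0 0 0 0 0;-0.2 0 0 0 0 0 0"}}

```text
clock: 38.1
tool_pos: [707.1, -77.0, 278.6]
tool_rot: [[-0.658, -0.753, -0.004], [-0.753, 0.658, -0.0], [0.003, 0.003, -1.0]]
wrist_force: [-0.7, 0.1, -0.2]
gripper_width: 0.601
grasp_force: 0.0
```

```bash
python3 - <<'E'
from h import *
g=grab_frame("scene");t=grab_frame("top")
a=cv2.resize(g["pixels"][90:340,190:400],None,fx=2,fy=2);b=cv2.resize(t["pixels"][80:205,150:330],(500,347));
c=np.zeros((500,720,3),np.uint8);c[:,:420]=a;c[:208,420:]=cv2.resize(t["pixels"][80:205,150:330],(300,208))
cv2.imwrite("pics/fin.png",c[:,:,::-1])
E
```

```text
(no output)
```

View pics/fin.png

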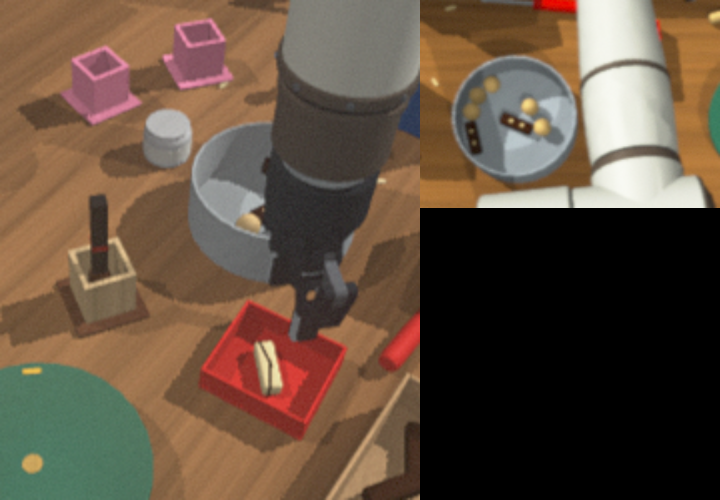

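```bash
python3 -c "
from bench import hand_in;print(hand_in())"
```

```text
the job is handed in; nothing more can be done
None
```

The job is handed in: both dark toggles (only two were there) and all five balls are in the pot, the split toggle is in the red tray, I stirred just under four anticlockwise rounds, the stick is back in its stand foot down, and the robot kept clear of the tin and the spectacles; three balls were swept to the wall, while the other two may have moved only about 30 mm.

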